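# Press the chess clock into its cutout in the travel case

## Task

Put the white chess clock away: set it upright into the long rectangular cutout of the red travel chess case, its long side along the cutout (either way round), and press it straight down past the orange spring cheeks until it is fully home on the cutout's floor, then let go. Lower it in rather than dropping it, and do not knock the tea glass over.

Things in the scene. Friction and masses are not known exactly. Their poses are not given: they have to be found in the camera images.
- clock_center (a point): Centre (half-way up) of the loose chess clock: white plastic block, x length 96 mm, y width 46, z (up) height 54, 0.16 kg, on the table. Flat top, two flat black buttons; the lowest 11 mm taper to an 87 x 37 mm foot. Grip from above across the width with the fingertips over 28 mm above its underside: the part below goes into the cutout. Not the blue speaker nor the green box.
- clock_cutout (a point): Mouth centre of the long cutout, level with the insert's top face. 110 mm long (x axis), 60 wide (y), 28 deep, flat red floor. An orange cheek in each long wall, sloped from the mouth down, stands 11 mm out and springs back. A clock just set in stops with its underside about 15 mm down; pushing with 4 to 10 N seats it on the floor: its centre is then 1 mm below this point, its top 26 mm above.
- case: Red travel chess case with a grey rigid insert, fixed to the table, 158 (x) x 208 (y) x 36 mm; origin at the centre of its underside, z up; flat level top, no rim. The long cutout is centred 55 mm to its -y side. On its +y side, left alone: a round empty cutout and a square one full of little chess pieces that stand 2 mm above the top, 77 mm or more from the long cutout's centre.
- tea_glass: Tea glass in a stainless steel holder standing on the table beyond the other things, 68 mm across, 95 mm tall, wire handle on its +y side reaching 63 mm from its axis; origin at the centre of its underside, z up. To be left standing.
Mind the look-alikes: they are no part of the job. Of the things shaped like the part that bears clock_center, the white one is meant.

How it is judged:
By the outcome, as a careful person would: the job done as asked, in the order asked, and still so for the second after the job is handed in, with the robot touching nothing.
It also fails if it takes over 40 s, if anything falls off the work surface, if the arm or the gripper's body presses on something with over 40 N, if the wrist force passes 120 N, or if a joint passes its speed limit or range.

## Robot

A 6-joint arm with a two-finger parallel gripper is mounted at the origin on the work surface. World frame = base frame: x ahead of the robot, y to its left, z up, the work surface at z = 0. Lengths are in mm, angles in rad, forces in N, time in s.
With the tool pointing down it reaches from about 400 to 925 mm from the base axis. Payload 12.5 kg.
Tool frame: the origin (TCP) lies at the very end of the fingers, on their centre line; the grasp point (between the pads) lies 19 mm behind it (env.tcp_to_grasp is the distance from the TCP to the grasp point, in mm); z points along the fingers, x is the direction in which the jaws open and shut, and the axes are right-handed (so a half turn about z gives the same grasp; the last joint's range is limited). The gripper opens to 95 mm and grips with 3 to 60 N. Pads are 20 mm wide; open, the fingers measure 119 mm over their backs; the gripper's body (75 mm by 180 mm) begins 59 mm behind the grasp point.
Start: joints at [-0.106, 0.491, 1.559, -0, 1.092, -0.106], TCP at [625.017, 0.021, 214.661] pointing down, gripper open.
Joint ranges: [-3.1, 3.1], [-0.84, 2.19], [0.05, 2.79], [-1.13, 4.28], [0.06, 2.93], [-2.69, 2.69]. Speed limits (rad/s): [2.22, 2.22, 2.79, 3.14, 3.14, 3.14].

## Interface

Orientations are given as [roll, pitch, yaw] about the fixed x, y, z axes, in that order (R = Rz(yaw) Ry(pitch) Rx(roll)).
In Python, from cell import env, vision, job gives the robot as it stands.
- The arm moves only by the shell command python3 -m pendant 'ROWS' [OPENING]. ROWS is JSON, a list of rows, each a list of 4 numbers: the shift along the tool's x, y, z in mm, then the turn about the tool's z in degrees. In form: [[tx, ty, tz, turn], ...]. A call has 1 to 8 rows; each row is the pose to reach, as a shift and turn from the pose measured when the call began, along the tool's axes at that moment; what a row does not reach only later rows make up. A row lasts 1/8 s, in which the tool goes at most 62.5 mm and 10.7 degrees, less where a joint would pass 70% of its speed; a pose out of reach is approached as far as the arm can. A call with a gripper value outside its range is refused whole. OPENING is the closure, from 0 (fully open) to 1 (shut), set as the call begins (- or left out, the last holds). The fingers move at their own pace and stop on an object; the grip force is fixed at half the most. Time passes only in rows, so rows that repeat a pose let the fingers close. It gives the time, the measured TCP pose, the force and the opening at its end, in the units of the state.
- env.state(): the state, without advancing time (a new reading comes with each control period).
- vision.read_camera(name): name is "scene" or "side" or "wrist"; returns a dict with "pixels" (400x640x3 uint8, red, green, blue), "intrinsics" (3x3 intrinsics, pixels), "k1" (the pictures are not rectified: a ray, as slopes to the right and down, at radius r is drawn at 1 + k1 r^2 times it, then the intrinsics apply), "R" (3x3) and "t" (3): a world point X has camera coordinates R X + t; the wrist camera has in their place "tool_from_camera" (4x4, takes a point from camera to tool coordinates, whose origin is the TCP and whose axes are the tool frame's). Camera axes: x right, y down, z forward; pixel columns grow to the right and rows downward; lengths in mm; the calibration is good to about 2 mm. A picture is of the moment at which its call begins: read the wrist's pose just before it. There is no depth.
- job.job_done(): hands the job in, once; it reports no verdict.
Trained networks look in a picture, given as the dict that the camera call returned (one of the last four; its "shot" number tells which), for a name from the list of things; names that differ only in an ending like _2 or _b are one class to them, and where a whole thing is asked for, a point or a joint stands for the part that bears it (a point fixed in the world has none). Each returns a list of dicts, best first, with "confidence" (0 to 1); they miss things now and then, are a little off and sometimes report something else, mostly with a low value. They report only what shows in the picture. A call takes as long as a camera call. They do not tell look-alikes from the thing itself.
- vision.find_in(picture, query): "at" ([x, y, z] in mm, in the coordinates of the camera as it stood for that picture, good to about 4 mm: the middle of the surface that is visible of it).
- vision.regions_of(picture, query): "pixels" (400x640 bool, what is visible of it).
The state is a dict: "t": time; "joints": joint angles; "qvel": joint speeds; "tau": joint torques, N m; "eef_pos": TCP position; "tcp_rot": TCP orientation; "ft_force": force on the tool from outside, world axes, zero at the start; "moment": the same for the moment, N m; "opening": opening from 0.0 (shut) to 1.0 (fully open).
Only numpy, scipy, OpenCV 4.12 (cv2) and the standard library are available. Lean on these libraries where they do the work, as an engineer would, in place of code of your own. Each camera call takes 0.05 s, during which the arm holds its last target.

## Working session

There is one attempt and no reset: what is moved stays moved. The work goes in short steps, Python scripts to look and compute and a shell command to move; the robot and the scene stay as the last step left them, time stands still between calls to the robot, and variables do not carry over. Pictures are saved under pics/ and viewed, and the job is handed in when it is done.

```bash
ls; mkdir -p pics
cat > h.py <<'E'
import numpy as np, cv2
from cell import env, vision, job
from scipy.spatial.transform import Rotation as Ro
def toolT(s=None):
    s=s or env.state(); T=np.eye(4); T[:3,:3]=Ro.from_euler('xyz',s['tcp_rot']).as_matrix(); T[:3,3]=s['eef_pos']; return T
def campose(p,s=None):
    if 'R' in p:
        T=np.eye(4); R=np.array(p['R']); T[:3,:3]=R.T; T[:3,3]=-R.T@np.array(p['t']); return T
    return toolT(s)@np.array(p['tool_from_camera'])
def ray(p,C,uv):
    K=np.array(p['intrinsics']); uv=np.atleast_2d(uv).astype(float)
    q=cv2.undistortPoints(uv[:,None,:],K,np.array([p['k1'],0,0,0,0.]))[:,0]
    d=np.c_[q,np.ones(len(q))]@C[:3,:3].T
    return C[:3,3],d
def onz(p,C,uv,z):
    o,d=ray(p,C,uv); return o+d*((z-o[2])/d[:,2])[:,None]
def proj(p,C,X):
    X=np.atleast_2d(X); c=(X-C[:3,3])@C[:3,:3]
    return cv2.projectPoints(c,np.zeros(3),np.zeros(3),np.array(p['intrinsics']),np.array([p['k1'],0,0,0,0.]))[0][:,0]
def save(p,n,img=None):
    cv2.imwrite('pics/'+n+'.png',(p['pixels'] if img is None else img)[...,::-1])
E
python3 - <<'E'
from h import *
s=env.state(); print(s)
for n in ['scene','side','wrist']:
    s=env.state(); p=vision.read_camera(n); save(p,n+'0'); C=campose(p,s)
    print(n,p['k1'],C.round(2).tolist())
    for q in ['clock_center','clock_cutout','case','tea_glass']:
        for f in vision.find_in(p,q): print(q,round(f['confidence'],2),(C[:3,:3]@f['at']+C[:3,3]).round(0),proj(p,C,C[:3,:3]@f['at']+C[:3,3]).round())
E
```

```text
pics
{'t': 0.0, 'joints': array([-1.05598786e-01,  4.91564033e-01,  1.55947413e+00, -3.27774043e-05,
        1.09171225e+00, -1.05601873e-01]), 'qvel': array([ 1.19226073e-03,  7.08811426e-05, -2.33145067e-04, -1.88767993e-03,
       -9.61466747e-04,  9.73219454e-04]), 'tau': array([-9.52334158e-04, -6.12640929e+01, -2.58175153e+01,  6.92750537e-02,
        4.83079045e-02, -1.38641695e-05]), 'eef_pos': array([6.24739615e+02, 4.31287829e-02, 2.14050477e+02]), 'tcp_rot': array([-3.14149953e+00,  1.15437498e-03,  1.82673610e-05]), 'ft_force': array([ 0.15032707,  0.67640729, -0.61929922]), 'moment': array([-0.0847685 ,  0.02965946,  0.00423046]), 'opening': 1.000094882226721}
scene -0.07654146116676994 [[0.26, 0.69, -0.68, 1141.31], [0.96, -0.17, 0.2, -222.69], [0.02, -0.7, -0.71, 688.56], [0.0, 0.0, 0.0, 1.0]]
clock_center 0.7 [ 337. -176.   51.] [[249. 153.]]
clock_center 0.66 [ 313. -311.   52.] [[195. 155.]]
clock_center 0.59 [ 476. -129.   57.] [[278. 185.]]
clock_cutout 0.7 [537. 124.  37.] [[388. 190.]]
tea_glass 0.63 [796. -26.  56.] [[366. 292.]]
tea_glass 0.25 [535. 121.  38.] [[386. 189.]]
side -0.1382672237798644 [[0.74, -0.48, 0.48, -160.04], [-0.68, -0.51, 0.53, -808.63], [-0.01, -0.71, -0.7, 1082.43], [0.0, 0.0, 0.0, 1.0]]
clock_center 0.86 [ 282. -323.   59.] [[323. 310.]]
clock_center 0.57 [ 450. -134.   51.] [[322. 232.]]
clock_center 0.56 [ 314. -178.   54.] [[294. 268.]]
clock_cutout 0.97 [512. 111.  37.] [[282. 180.]]
case 0.63 [507. 111.  38.] [[281. 180.]]
tea_glass 0.74 [785. -30.  56.] [[378. 157.]]
wrist 0.005084899912078066 [[1.0, 0.0, -0.0, 625.01], [0.0, -0.97, -0.24, 67.92], [-0.0, 0.24, -0.97, 383.2], [0.0, 0.0, 0.0, 1.0]]
clock_center 0.74 [448. -89.  35.] [[168. 260.]]
clock_cutout 0.94 [519. 112.  36.] [[215.  78.]]
case 0.95 [518. 116.  38.] [[213.  74.]]
tea_glass 0.66 [803. -16.  54.] [[487. 205.]]
```

View pics/scene0.png

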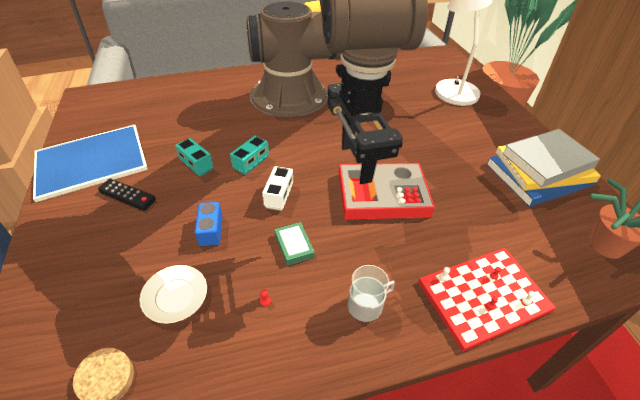

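View pics/side0.png

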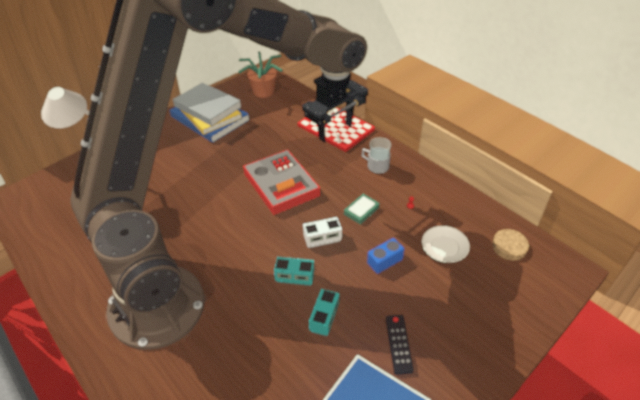

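View pics/wrist0.png

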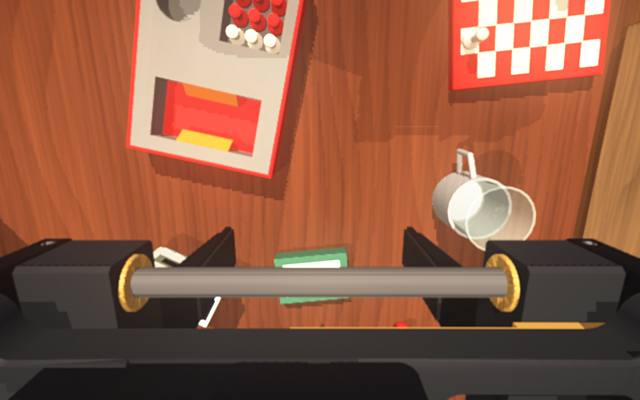

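Candidates in the scene picture: white block (278,187), teal blocks (194,155) and (249,154), blue speaker (208,223), green box (294,243). I choose the white one. Close crops next.

Run:
```python
from h import *
a=cv2.imread('pics/scene0.png')[155:220,240:320]; a=cv2.resize(a,(640,520),interpolation=cv2.INTER_CUBIC)
b=cv2.imread('pics/side0.png')[205:255,290:355]; b=cv2.resize(b,(650,500),interpolation=cv2.INTER_CUBIC)
c=cv2.imread('pics/wrist0.png')[60:190,120:290]; c=cv2.resize(c,(680,520),interpolation=cv2.INTER_CUBIC)
for n,i in zip('abc',(a,b,c)): cv2.imwrite(f'pics/crop_{n}.png',i)
```

```text
(no output)
```

View pics/crop_a.png

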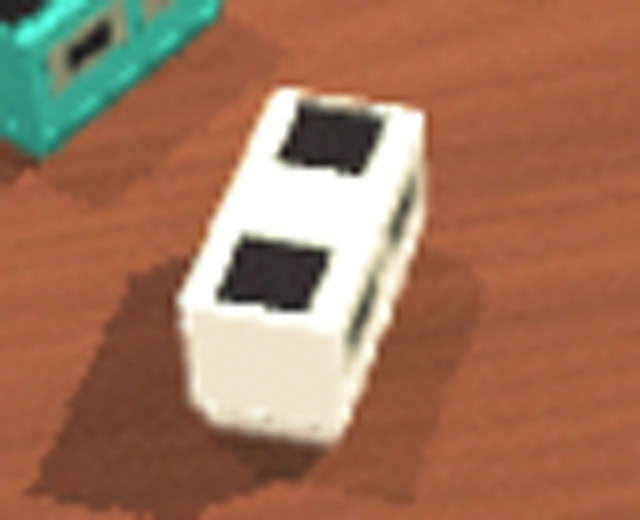

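View pics/crop_b.png

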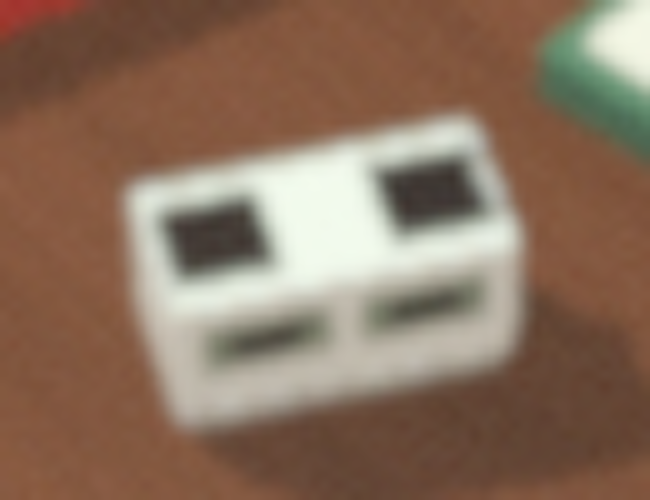

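View pics/crop_c.png

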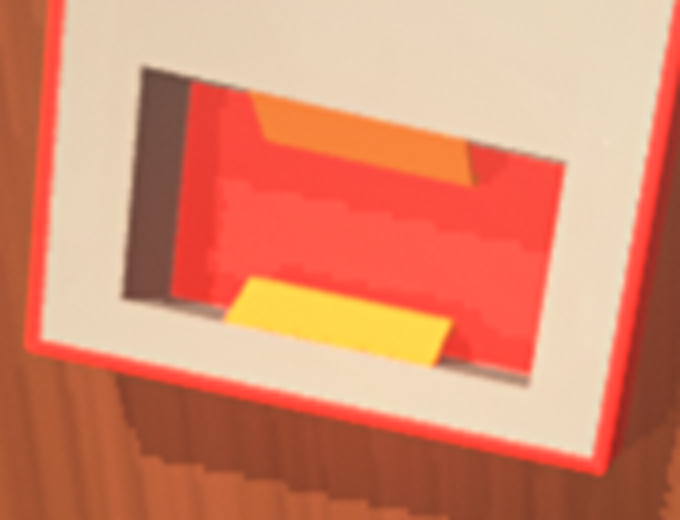

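```bash
cat > m.py <<'E'
from h import *
def rect(P):
    P=np.array(P)[:,:2]; c=P.mean(0)
    e=[np.linalg.norm(P[(i+1)%4]-P[i]) for i in range(4)]
    a=[np.degrees(np.arctan2(*(P[(i+1)%4]-P[i])[::-1])) for i in range(4)]
    print('c',c.round(1),'edges',np.round(e,1),'ang',np.round(a,1))
def crop2px(q,s,o): return (np.array(q)+.5)/s-.5+np.array(o)
E
python3 - <<'E'
from m import *
s=env.state()
P={n:vision.read_camera(n) for n in ['scene','side','wrist']}
print(env.state()['t'])
for n,q,sc,o,z in [('scene',[(278,90),(424,110),(345,330),(182,300)],8,(240,155),54),
 ('side',[(128,188),(475,115),(522,240),(162,315)],10,(290,205),54),
 ('wrist',[(142,67),(566,162),(529,386),(123,298)],4,(120,60),36)]:
    p=P[n]; print(n); rect(onz(p,campose(p,s),crop2px(q,sc,o),z))
# glass & cutout from side/scene regions
E
```

```text
0.9
scene
c [ 458.2 -124.7] edges [45.9 96.7 48.7 94.4] ang [  64.3  -25.8 -118.5  152.5]
side
c [ 462.8 -121.1] edges [ 98.8  47.7 100.   46.9] ang [ -27.  -118.4  152.5   60. ]
wrist
c [505.8  73.5] edges [109.1  59.  108.9  58.7] ang [ -12.1 -102.2  167.7   78. ]
```

```bash
python3 -m pendant '[[-20,15,10,-9],[-55,41,30,-19],[-90,67,55,-29],[-125,93,75,-39],[-150,112,95,-49],[-164,123,105,-58],[-164,123,105,-63],[-164,123,105,-63]]' 0
python3 - <<'E'
from h import *
s=env.state(); p=vision.read_camera('wrist'); save(p,'w1'); print(s['eef_pos'],s['tcp_rot'],s['joints'])
C=campose(p,s)
for q in ['clock_center']:
  for f in vision.find_in(p,q): print(f['confidence'],C[:3,:3]@f['at']+C[:3,3])
E
```

```text
t: 1.9
eef_pos: [461.1, -123.2, 109.7]
tcp_rot: [3.141, -0.0, 1.099]
ft_force: [0.2, 0.4, 0.4]
opening: 1.002
[ 461.11221743 -123.18137808  109.72106312] [ 3.14123681e+00 -7.91724739e-05  1.09851916e+00] [-3.99590537e-01  4.36425157e-01  2.02618185e+00  8.46247580e-05
  6.78624991e-01 -1.49817555e+00]
0.91 [ 452.30825689 -118.7245738    53.95783734]
0.91 [ 322.54487952 -163.61951645   50.71283843]
0.78 [ 318.16976875 -287.36698314   42.73581568]
```

View pics/w1.png

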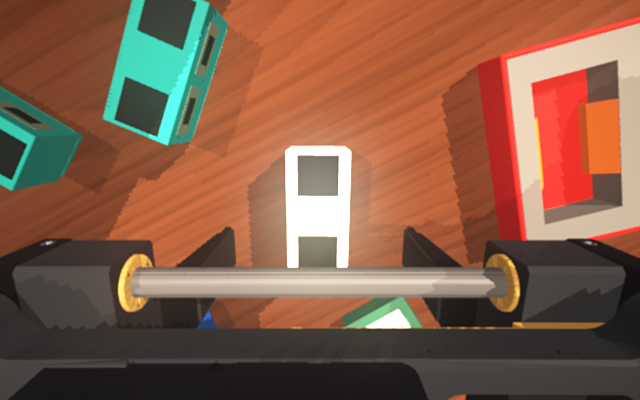

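The white clock sits centred between the fingers (top face columns 287–350, near end at row 147), aligned with the tool. I'll check its near end edge for the lengthwise position.

Run:
```python
from h import *
s=env.state(); p=vision.read_camera('wrist'); C=campose(p,s)
X=onz(p,C,[(287,147.5),(350,147.5),(349,265),(287.5,265)],54)
T=np.linalg.inv(toolT(s)); print(X.round(1), (X@T[:3,:3].T+T[:3,3]).round(1))
```

```text
[[ 405.7 -118.9   54. ]
 [ 425.6  -80.1   54. ]
 [ 504.7 -119.    54. ]
 [ 483.4 -160.6   54. ]] [[-21.7 -51.4  55.8]
 [ 21.9 -51.4  55.8]
 [ 23.3  36.8  55.8]
 [-23.4  36.8  55.8]]
```

```bash
python3 -m pendant '[[0,-3,20,0],[0,-3,45,0],[0,-3,65,0],[0,-3,75,0],[0,-3,78,0],[0,-3,78,0]]' 0; python3 -m pendant '[[0,0,0,0],[0,0,0,0],[0,0,0,0],[0,0,0,0],[0,0,0,0],[0,0,0,0]]' 1
```

```text
t: 2.8
eef_pos: [458.9, -121.6, 32.1]
tcp_rot: [3.141, -0.0, 1.098]
ft_force: [0.0, -0.3, 0.1]
opening: 0.998
t: 3.55
eef_pos: [458.8, -121.6, 32.1]
tcp_rot: [3.141, -0.0, 1.098]
ft_force: [-0.4, 0.2, 0.3]
opening: 0.482
```

```bash
python3 -m pendant '[[0,0,-15,0],[0,0,-45,0],[20,0,-75,-3],[55,0,-90,-8],[90,0,-95,-12],[110,0,-95,-15],[110,0,-95,-15],[110,0,-95,-15]]' 1
python3 - <<'E'
from h import *
s=env.state(); p=vision.read_camera('wrist'); save(p,'w2'); print(s['eef_pos'],s['tcp_rot'],s['opening'])
E
```

```text
t: 4.55
eef_pos: [508.4, -23.9, 126.9]
tcp_rot: [3.141, 0.0, 1.359]
ft_force: [0.1, -0.0, -1.8]
opening: 0.484
[508.42372725 -23.93482451 126.87833221] [3.14136769e+00 2.72168269e-04 1.35886940e+00] 0.4836368188914475
```

View pics/w2.png

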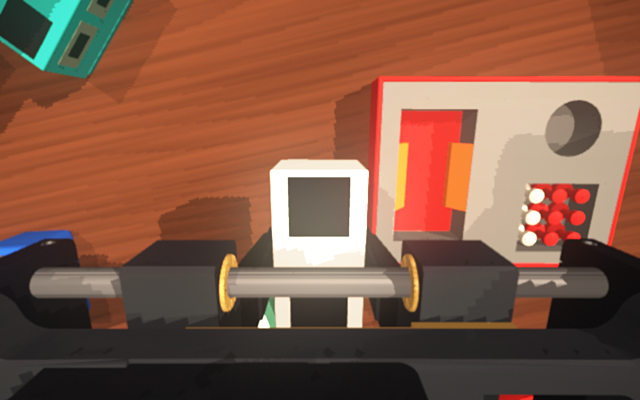

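Run:
```python
import cv2
i=cv2.imread('pics/w2.png'); cv2.imwrite('pics/w2c.png',cv2.resize(i[70:250,365:505],None,fx=4,fy=4,interpolation=cv2.INTER_CUBIC)[:600*2:1][:720])
i=cv2.imread('pics/w2c.png'); cv2.imwrite('pics/w2c.png',cv2.resize(i,None,fx=.8,fy=.8))
i=cv2.imread('pics/w2.png'); cv2.imwrite('pics/w2d.png',cv2.resize(i[150:250,260:380],None,fx=5,fy=5,interpolation=cv2.INTER_CUBIC))
```

```text
(no output)
```

View pics/w2c.png

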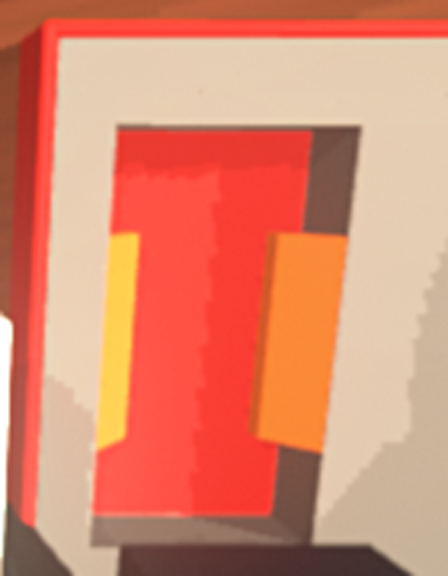

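View pics/w2d.png

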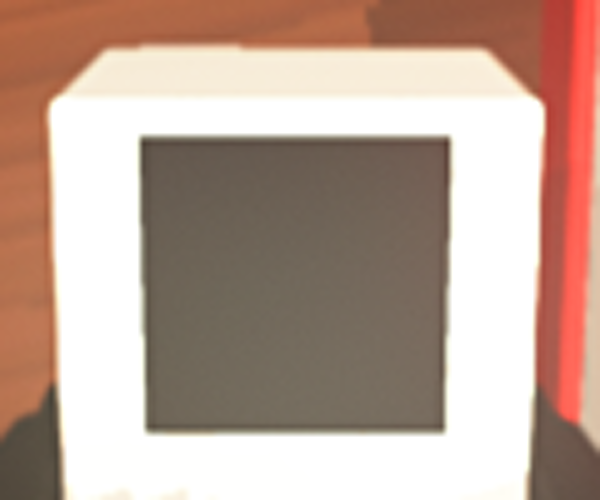

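Run:
```python
from m import *
s=env.state(); p=vision.read_camera('wrist'); C=campose(p,s); T=np.linalg.inv(toolT(s))
X=onz(p,C,crop2px([(118,126),(361,126),(313,545),(92,545)],3.2,(365,70)),36); rect(X)
Y=(X@T[:3,:3].T+T[:3,3]);print(Y.round(1),Y.mean(0)); rect(Y)
E_=onz(p,C,crop2px([(50,98),(544,98),(62,490),(532,490)],5,(260,150)),s['eef_pos'][2]+22); print((E_@T[:3,:3].T+T[:3,3]).round(1))
```

```text
c [504.6  73.1] edges [ 59.  108.1  59.3 108.2] ang [  77.8  -12.1 -102.1  167.8]
[[ 64.8 -78.3  90.9]
 [123.8 -78.3  90.9]
 [124.   29.8  90.9]
 [ 64.6  29.9  90.9]] [ 94.31054533 -24.22796911  90.91525798]
c [ 94.3 -24.2] edges [ 59.  108.1  59.3 108.2] ang [ 1.00e-01  8.99e+01  1.80e+02 -8.99e+01]
[[-22.3 -47.2 -22. ]
 [ 23.1 -47.2 -22. ]
 [-22.6  -8.7 -22. ]
 [ 23.4  -8.7 -22. ]]
```

Cutout and clock both measured in the tool frame: shift about 94, −25, angle within 0.1°.

```bash
python3 -m pendant '[[20,-6,0,0],[50,-14,5,0],[80,-22,20,0],[92,-25,35,0],[94,-25,45,0],[94,-25,50,0],[94,-25,50,0],[94,-25,50,0]]' 1
python3 - <<'E'
from h import *
s=env.state(); print(s['eef_pos'],s['tcp_rot'],s['ft_force'])
p=vision.read_camera('wrist'); save(p,'w3')
p=vision.read_camera('scene'); save(p,'s3',cv2.resize(p['pixels'][120:240,300:460],None,fx=5,fy=5,interpolation=cv2.INTER_CUBIC))
E
```

```text
t: 5.65
eef_pos: [504.1, 72.4, 77.3]
tcp_rot: [3.141, 0.0, 1.358]
ft_force: [0.1, -0.6, -1.7]
opening: 0.478
[504.11470736  72.36655009  77.25120597] [3.14067796e+00 1.64164056e-04 1.35757027e+00] [ 0.07171508 -0.60357733 -1.67380398]
```

View pics/w3.png

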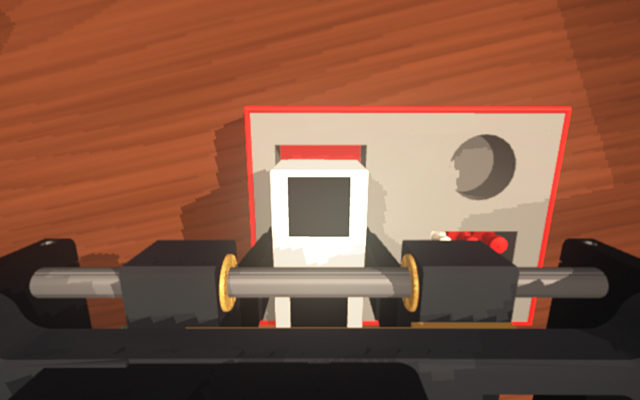

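View pics/s3.png

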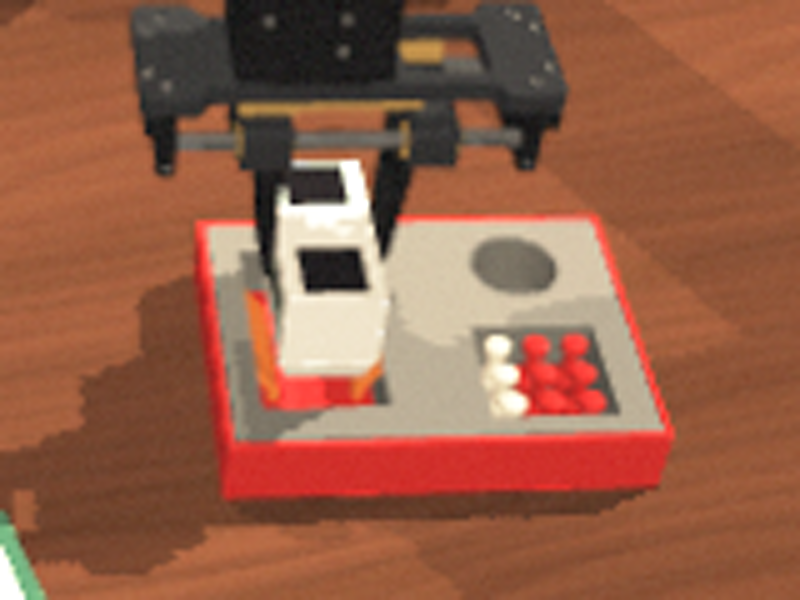

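The clock is centred over the cutout: clock columns 271–368, mouth 275–366. Lowering until just above the cheeks.

```bash
python3 -m pendant '[[0,0,5,0],[0,0,12,0],[0,0,18,0],[0,0,22,0],[0,0,24,0],[0,0,24,0]]' 1; python3 -m pendant '[[0,0,2,0],[0,0,4,0],[0,0,5,0],[0,0,5,0]]' 1
```

```text
t: 6.5
eef_pos: [504.3, 72.8, 53.3]
tcp_rot: [3.14, -0.0, 1.358]
ft_force: [0.8, 2.0, -1.6]
opening: 0.484
t: 7.0
eef_pos: [504.5, 72.7, 48.4]
tcp_rot: [3.14, -0.0, 1.358]
ft_force: [0.7, 1.0, 3.9]
opening: 0.482
```

```bash
python3 -m pendant '[[0,0,2,0],[0,0,4,0],[0,0,6,0],[0,0,7,0],[0,0,7,0]]' 1; python3 -m pendant '[[0,0,1,0],[0,0,2,0],[0,0,2,0]]' 1
```

```text
t: 7.62
eef_pos: [504.5, 72.6, 41.2]
tcp_rot: [3.14, -0.0, 1.358]
ft_force: [1.3, 0.4, 0.0]
opening: 0.476
t: 8.0
eef_pos: [504.5, 72.6, 40.1]
tcp_rot: [3.139, -0.0, 1.358]
ft_force: [-2.7, 0.5, 16.9]
opening: 0.482
```

17 N at TCP z 40.1: that is floor contact at the expected height. Release and retreat.

```bash
python3 -m pendant '[[0,0,0,0],[0,0,0,0],[0,0,0,0],[0,0,0,0],[0,0,0,0],[0,0,0,0]]' 0; python3 -m pendant '[[0,0,-10,0],[0,0,-35,0],[0,0,-65,0],[0,0,-100,0],[0,20,-130,0],[0,50,-150,0],[0,60,-150,0],[0,60,-150,0]]' 0
python3 - <<'E'
from h import *
s=env.state(); p=vision.read_camera('wrist'); save(p,'w4')
for n in ('scene','side'):
    p=vision.read_camera(n); save(p,n+'4')
    if n=='scene': save(p,'s4c',cv2.resize(p['pixels'][120:240,300:460],None,fx=5,fy=5,interpolation=cv2.INTER_CUBIC))
E
```

```text
t: 8.75
eef_pos: [504.5, 72.6, 40.1]
tcp_rot: [3.139, -0.0, 1.358]
ft_force: [-0.8, -0.8, -0.4]
opening: 0.99
t: 9.75
eef_pos: [562.1, 59.9, 189.2]
tcp_rot: [3.141, 0.0, 1.357]
ft_force: [-0.4, 0.5, -0.7]
opening: 1.003
```

View pics/w4.png

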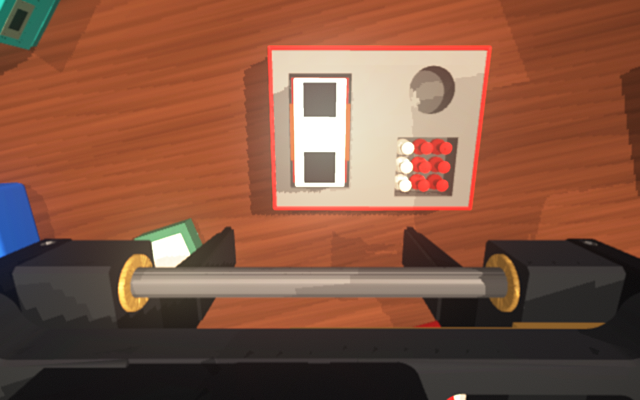

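View pics/s4c.png

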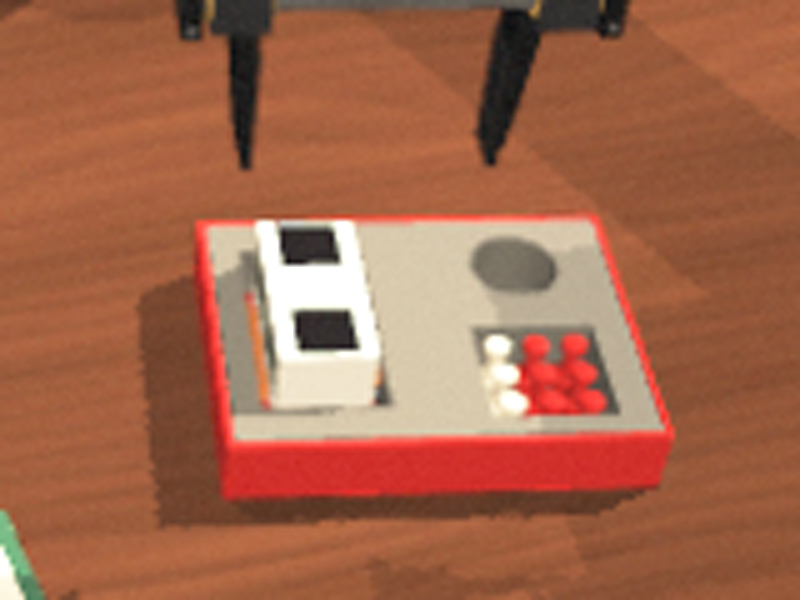

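View pics/side4.png

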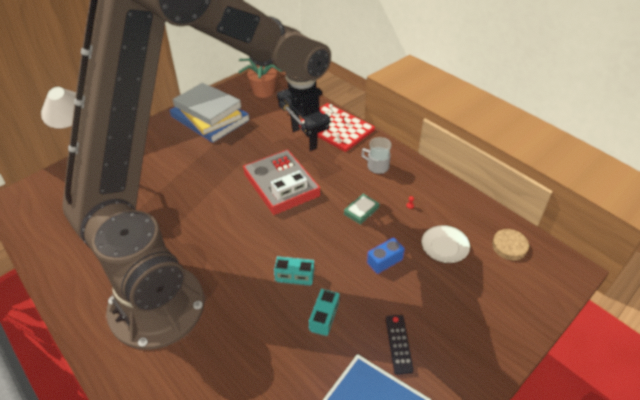

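The wrist view shows the clock upright in the cutout (top face about 293–347 × 79–187). The glass still stands at side pixel (378,157). Before handing in, I'll check the top height by its size.

Run:
```python
from m import *
s=env.state(); p=vision.read_camera('wrist'); C=campose(p,s)
g=cv2.inRange(p['pixels'],(215,215,205),(255,255,255))[60:200,285:352]
n,l,st,_=cv2.connectedComponentsWithStats(g); k=1+st[1:,4].argmax()
c=cv2.convexHull(np.argwhere(l==k)[:,::-1].astype(np.int32)); 
q=cv2.approxPolyDP(c,6,True)[:,0]+[285,60]; print(q)
pr=lambda Z:proj(p,C,[[504.5+a*48*np.cos(-.211)-b*23*np.sin(-.211),72.6+a*48*np.sin(-.211)+b*23*np.cos(-.211),Z] for a,b in((-1,-1),(-1,1),(1,1),(1,-1))]).round(1).tolist()
print(62,pr(62)); print(75,pr(75))
```

```text
[[345  79]
 [343 186]
 [296 186]
 [293  80]]
62 [[291.9, 77.1], [344.9, 77.0], [343.0, 185.8], [294.1, 185.9]]
75 [[290.6, 74.9], [346.2, 74.8], [344.1, 188.6], [293.1, 188.7]]
```

The outline fits a top at z 62 (fully home), not 75 (still on the cheeks).

```bash
python3 -c "
from cell import job; print(job.job_done())"
```

```text
the job is handed in; nothing more can be done
None
```

The white chess clock is in the long cutout of the red case, pressed down to the floor and released. I handed the job in about 10 s into the 40 s limit.

- **Grip and insertion:** I gripped the clock across its width with the fingertips about 32 mm above its underside. I lined it up using wrist-camera measurements of both the clock and the cutout mouth. I then lowered it straight past the cheeks, with about 5 N at the reading taken there, until it met the floor at the expected height with 17 N.
- **After release:** The wrist view shows the clock upright in the cutout. Its outline matches a top at about 62 mm above the table (fully home), not 75 mm (still resting on the cheeks). The outline read 1–3 pixels smaller than predicted, because of the rounded corners and the brightness threshold.
- **Other things:** The tea glass is still standing where it was, the chess pieces were left alone, and the open gripper is clear of everything with no force on it.

No check failed. The first clock positions from the scene and side cameras differed by about 5 mm, and the wrist-camera measurement settled it.

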